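# Empty the sprung tipping bucket into the catch tray

## Task

Slide the steel catch tray by its blue tab squarely up against the foot of the dump station, under the bucket, and let go of it. Then reach in under the clear hood with the tool tilted and push the red paddle past the latch, right over until the bucket bears firmly on its rubber stop, without forcing it (never more than about 30 N), so that the spent green-capped bottle drops into the tray; then let the bucket swing all the way back and latch. Leave the blue-capped bottle and the bench timer where they stand.

Things in the scene. Friction and masses are not known exactly. Their poses are not given: they have to be found in the camera images.
- station: Fixed dump station: grey foot plate 132 (x) x 82 (y) x 12 mm, two aluminium side plates, clear hood. Origin on the bench under the bucket's hinge; z up; its +y is the side to which the bucket dumps, its x runs along the hinge. Yaw within 0.15 rad of 0. Side plates at x = +-56 mm, 5 mm thick, y -28 to +18 mm, up to z = 162 mm, 107 mm apart; an arm and post at y 68 to 82 mm on each carries the hood.
- foot_edge (a point): Middle of the foot plate's dump-side edge (station y = +22 mm, 6 mm above the bench); the tray's -y end wall must touch this edge.
- hood_edge (a point): Middle of the lower rim of the hood's blue -y edge (station y = +30 mm, z = 300 mm). The hood reaches from here to y = +84 mm, x +-59 mm; the -y side is open. A tool pointing straight down meets this edge before the paddle is far enough over; tilted 30 to 45 deg in the station's y-z plane (fingertips ahead to +y and down) it passes under.
- hinge (a point): The bucket's hinge axis (along the station's x), 140 mm above the bench, midway along it. Spring on it: 0.18 N m at home, rising 0.15 N m per rad, drives the bucket home. Let go, it swings home by itself and latches.
- bucket: White sprung bucket, 96 mm long (x), 6 to 80 mm to +y of the hinge; origin on the hinge, axes as the station's when home. It dumps by turning about the station's -x axis (paddle top goes to +y and down). Tilt of its z axis = dump angle: 0 home and latched, the bottle rolls out at about 0.6 to 0.9 rad, rubber stop at about 0.95 to 1.25 rad.
- paddle (a point): Middle of the red paddle's push face, 45 mm above the hinge and 3 mm to -y of it when home, facing the station's -y; moves with the bucket. Plate 50 mm wide (x), 6 mm thick, from 12 to 68 mm above the hinge. A sprung latch resists from 0.05 to about 0.2 rad: about 7 to 12 N here gets past it; then 2 to 4 N, rising slowly to 7 to 8 N at the rubber stop.
- stop: Black rubber stop on a sprung stud (2.5 N per mm) between the side plates, met by the underside of the tipped bucket. Origin in the middle of its 12 mm round nose, 53 mm below the hinge, station y -9 to +1 mm: screwed in or out differently each time. The bucket bears firmly on it when the push on the paddle has grown 4 N or more above the spring's; 12 to 20 N in all is right.
- tray: Loose open steel catch tray 100 (x) x 140 (y) x 40 mm, walls 4 mm, 0.25 to 0.5 kg, origin at the centre of its underside. It belongs with its y along the station's y and its -y end wall touching the foot plate's edge: its origin is then at x = 0, y = 92 mm in the station's frame. It slides easily on the bench.
- tab (a point): Centre of the upright blue tab on the tray's +y end wall, to grasp from above: 12 mm thick along the tray's y, 44 mm wide along x, from 36 to 78 mm above the bench; this point lies 62 mm above the bench and 64 mm to +y of the tray's origin.
- bottle_mid (a point): Centre of the spent reagent bottle, white with a green cap, 40 mm diameter x 75 mm, 30 to 60 g, lying in the bucket along the hinge.
- saline: Bystander: white bottle with a blue cap, 48 mm diameter x 88 mm, loose; origin at the centre of its underside.
- bench_timer: Bystander: white bench timer with a blue knob, 51 x 64 x 57 mm, loose; origin at the centre of its underside.

How it is judged:
By the outcome, as a careful person would: the job done as asked, in the order asked, and still so for the second after the job is handed in, with the robot touching nothing.
It also fails if it takes over 72 s, if anything falls off the work surface, if the arm or the gripper's body presses on something with over 40 N, if the wrist force passes 120 N, or if a joint passes its speed limit or range.

## Robot

A 6-joint arm with a two-finger parallel gripper is mounted at the origin on a cart in front of the work surface, level with it; the furniture and walls round the work are solid. World frame = base frame: x ahead of the robot, y to its left, z up, the work surface at z = 0. Lengths are in m, angles in rad, forces in N, time in s.
With the tool pointing down it reaches from about 0.325 to 0.775 m from the base axis. Payload 9.3 kg.
Tool frame: the origin (TCP) lies midway between the tips of the shut fingers; the grasp point (between the pads) lies 19 mm behind it; z points along the fingers, y is the line along which they close (so a half turn about z gives the same grasp; the last joint's range is limited). The gripper opens to 85 mm and grips with 20 to 120 N. Pads are 22 mm wide; open, the fingers measure 114 mm over their backs; the gripper's body (76 mm by 85 mm) begins 54 mm behind the grasp point. The pads swing forward as they close: fully open they stand 13 mm farther back than shut.
Start: joints at [-1.37, 0.259, 0.021, 1.334, 0, 1.418], TCP at [0.191, -0.516, 0.231] pointing down, gripper open.
Joint ranges: [-3.04, 3.04], [-0.91, 1.82], [-1.04, 1.36], [-1.92, 1.95], [-1.52, 1.45], [-3.14, 3.14]. Speed limits (rad/s): [2.22, 2.22, 2.79, 3.14, 3.14, 3.14].

## Interface

Orientations are given as a unit quaternion [x, y, z, w].
In Python, from rig import arm gives the robot as it stands. The module is installed in compiled form; this text tells all that it offers.
- The arm moves only by the shell command python3 -m crank 'ROWS'. ROWS is JSON, a list of rows, each an object with "fingers": the closure, from 0 (fully open) to 1 (shut); "travel": the shift along the world's x, y, z in mm, a list of three; "yaw": the turn about the world's z in rad. In form: [{"fingers": fingers, "travel": [x, y, z], "yaw": yaw}, ...]. A call has 1 to 10 rows; each row shifts and turns the commanded pose from where the row before left it; what a row does not reach is not made up. A row lasts 1/10 s, in which the tool goes at most 50 mm and 8.59 degrees, less where a joint would pass 70% of its speed; a pose out of reach is approached as far as the arm can. A call with a gripper value outside its range is refused whole. The fingers move at their own pace and stop on an object; the grip force is fixed at half the most. Time passes only in rows, so rows that do not move let the fingers close. It gives the time, the measured TCP pose, the force, the opening and the grip force at its end, in the units of the state.
- arm.get_state(): the state, without advancing time (a new reading comes with each control period).
- arm.snapshot(name): name is "scene" or "top" or "wrist"; returns (picture, depth): 480x640x3 uint8, blue, green, red; 480x640 float32, m along the optical axis (not along the pixel's ray), 0 where there is no reading.
- arm.camera_params(name): a dict with "camera_matrix" (3x3 intrinsics, pixels), "k1" (the pictures are not rectified: a ray, as slopes to the right and down, at radius r is drawn at 1 + k1 r^2 times it, then the intrinsics apply), "world_from_camera" (4x4, takes a point from camera to world coordinates). Camera axes: x right, y up, looking along -z (the intrinsics and any distortion apply to the point x, -y, -z); pixel columns grow to the right and rows downward; lengths in m; the calibration is good to about 2 mm. A picture is of the moment at which its call begins: read the wrist's pose just before it. camera_params takes no time and is no camera call; for the wrist camera it gives the pose at the moment of the call.
- arm.job_done(): hands the job in; it is judged then, once.
The state is a dict: "clock": time; "joint_pos": joint angles; "qvel": joint speeds; "tau": joint torques, N m; "tool_pos": TCP position; "tool_rot": TCP orientation; "wrist_force": force on the tool from outside, world axes, zero at the start; "ft_torque": the same for the moment, N m; "grip_width": finger opening in m; "grip_force": force on a finger pad.
Only numpy, scipy, OpenCV 4.12 (cv2) and the standard library are available. Lean on these libraries where they do the work, as an engineer would, in place of code of your own. Each camera call takes 0.05 s, during which the arm holds its last target. There are 200 camera calls.

## Working session

There is one attempt and no reset: what is moved stays moved. The work goes in short steps, Python scripts to look and compute and a shell command to move; the robot and the scene stay as the last step left them, time stands still between calls to the robot, and variables do not carry over. Pictures are saved under pics/ and viewed, at most 10 in all, crops included, and the job is handed in when it is done.

```bash
mkdir -p pics; cat > h.py <<'E'
import numpy as np, cv2
from rig import arm
def load(n): 
    d=np.load(f'{n}.npz'); return d['im'],d['z'],d['K'],float(d['k1']),d['T']
def snap(cam,n):
    p=arm.camera_params(cam); im,z=arm.snapshot(cam)
    np.savez(n,im=im,z=z,K=p['camera_matrix'],k1=p['k1'],T=p['world_from_camera']); cv2.imwrite(f'pics/{n}.png',im)
def world(n,u,v,z=None,depth=None):
    """pixel -> world; intersect height z if given, else depth picture"""
    im,D,K,k1,T=load(n); K=np.array(K)
    s=cv2.undistortPoints(np.array([[[u,v]]],float),K,np.array([k1,0,0,0,0],float))[0,0]
    # fixed point solved by cv2: distorted = s*(1+k1 r^2)
    r=T[:3,:3]@np.array([s[0],-s[1],-1.]); o=T[:3,3]
    if z is not None: return o+r*(z-o[2])/r[2]
    d=depth or np.median(D[int(v)-1:int(v)+2,int(u)-1:int(u)+2]); return o+r*d
E
python3 - <<'E'
from h import *
print(arm.get_state())
for c in('scene','top'): snap(c,c+'0'); p=arm.camera_params(c); print(c,np.round(p['world_from_camera'],3).tolist(),p['camera_matrix'],p['k1'])
E
```

```text
{'clock': 0.0, 'joint_pos': array([-1.36960482e+00,  2.59207661e-01,  2.07910155e-02,  1.33372421e+00,
        3.17000004e-07,  1.41822742e+00]), 'qvel': array([-0.00122586,  0.00186919,  0.0001902 ,  0.00030113, -0.0020245 ,
        0.00025759]), 'tau': array([ 5.09410609e-05, -5.55643988e+01,  3.44524169e+01,  1.39156086e-02,
       -1.81722048e-04,  1.91820533e-06]), 'tool_pos': array([ 0.19049144, -0.51566527,  0.23066929]), 'tool_rot': array([ 9.84397217e-01,  1.75959278e-01, -1.61835720e-05, -6.72070174e-04]), 'wrist_force': array([-0.69129731,  0.04465576,  0.64194272]), 'ft_torque': array([-0.03433259,  0.00695567,  0.02814814]), 'grip_force': 0.0, 'grip_width': 0.08494856644288497}
scene [[-0.537, 0.552, -0.638, -0.267], [-0.844, -0.339, 0.417, 0.67], [0.014, 0.762, 0.647, 0.95], [0.0, 0.0, 0.0, 1.0]] [[545.17260884   0.         318.16099822]
 [  0.         545.17260884 233.66853492]
 [  0.           0.           1.        ]] 0.001522430833021868
top [[-0.029, 0.998, -0.062, 0.432], [-1.0, -0.029, -0.007, 0.169], [-0.009, 0.062, 0.998, 1.678], [0.0, 0.0, 0.0, 1.0]] [[574.7019745    0.         318.97452458]
 [  0.         574.7019745  239.65099423]
 [  0.           0.           1.        ]] -0.1052454758080814
```

View pics/scene0.png

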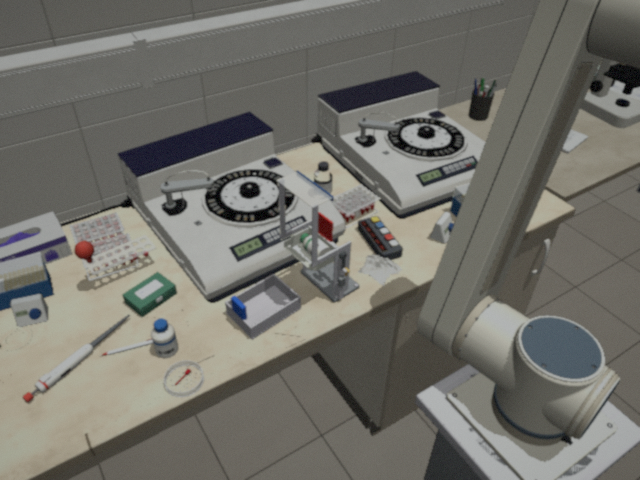

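View pics/top0.png

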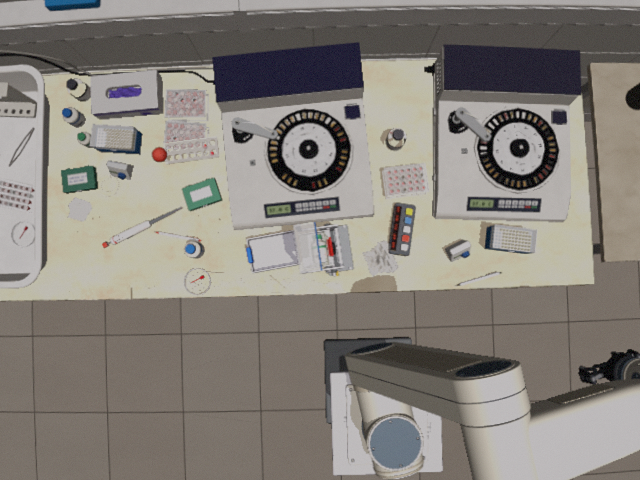

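```bash
python3 - <<'E'
from h import *
a=cv2.resize(load('top0')[0][215:285,235:365],None,fx=6,fy=6,interpolation=cv2.INTER_CUBIC)
b=cv2.resize(load('scene0')[0][180:335,215:375],None,fx=5,fy=5,interpolation=cv2.INTER_CUBIC)
cv2.imwrite('pics/ca.png',a);cv2.imwrite('pics/cb.png',cv2.resize(b,(619,600)))
for u,v in[(250,255),(272,252),(333,247),(345,240),(193,249),(293,268),(300,240)]: print(u,v,world('top0',u,v).round(3))
E
```

```text
250 255 [0.494 0.374 0.078]
272 252 [0.504 0.319 0.001]
333 247 [0.509 0.142 0.092]
345 240 [0.532 0.105 0.015]
193 249 [0.515 0.532 0.086]
293 268 [ 0.456  0.259 -0.001]
300 240 [0.517 0.224 0.311]
```

View pics/ca.png

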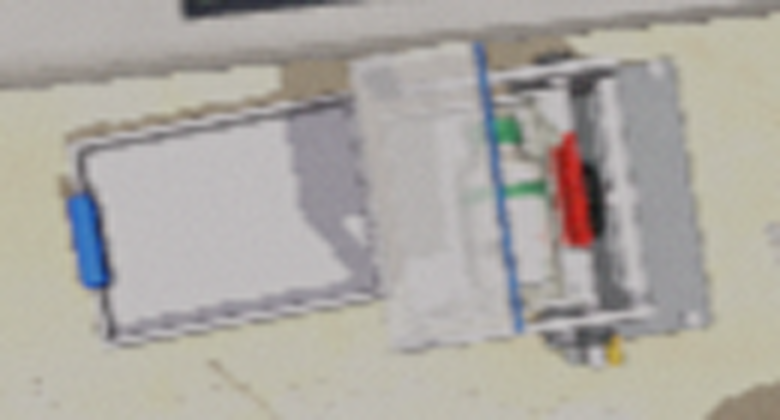

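View pics/cb.png

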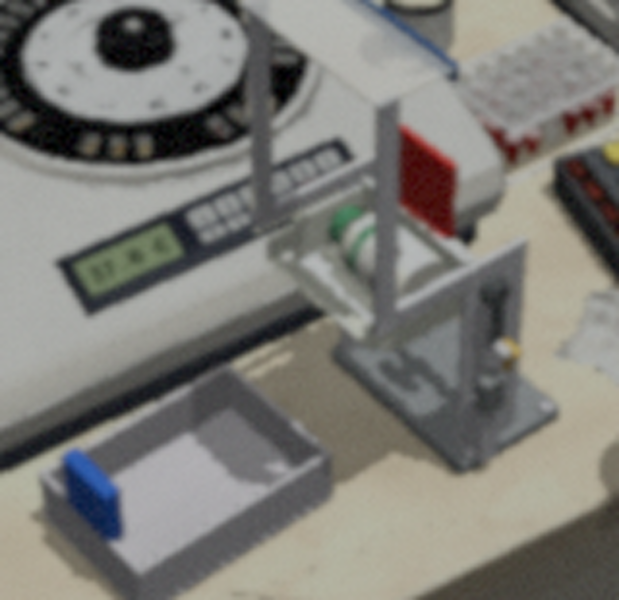

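```bash
python3 - <<'E'
from h import *
def A(X,Y,z): return world('top0',235+(X+.5)/6-.5,215+(Y+.5)/6-.5,z)
def yaw(p,q): d=p-q; return np.arctan2(d[1],d[0])
for n,z,p,q in[('foot',.012,(674,60),(707,326)),('hood',.302,(478,45),(520,328)),('paddle',.208,(570,135),(582,245)),('tab_out',.078,(68,197),(80,289)),('tab_in',.078,(92,193),(106,286)),('tray',.04,(78,146),(110,340)),]:
    P,Q=A(*p,z),A(*q,z); m=(P+Q)/2; print(n,m.round(4),'len',np.linalg.norm(P-Q).round(4),'yaw',yaw(P,Q).round(3),P.round(3),Q.round(3))
    y=.15
def along(m,yw,d): return m[:2]+d*np.array([-np.sin(yw),np.cos(yw)])
P,Q=A(674,60,.012),A(707,326,.012);m=(P+Q)/2
for yw in(.1,.12,.14,.16): print(yw,'hinge from foot',along(m,yw,.060), 'hood',along((A(478,45,.302)+A(520,328,.302))/2,yw,-.03))
E
```

```text
foot [0.5124 0.0919 0.012 ] len 0.1297 yaw 0.092 [0.577 0.098 0.012] [0.448 0.086 0.012]
hood [0.5032 0.1817 0.302 ] len 0.1145 yaw 0.119 [0.56  0.189 0.302] [0.446 0.175 0.302]
paddle [0.5055 0.1498 0.208 ] len 0.0473 yaw 0.079 [0.529 0.152 0.208] [0.482 0.148 0.208]
tab_out [0.4941 0.3822 0.078 ] len 0.0432 yaw 0.109 [0.516 0.385 0.078] [0.473 0.38  0.078]
tab_in [0.4954 0.3705 0.078 ] len 0.0438 yaw 0.128 [0.517 0.373 0.078] [0.474 0.368 0.078]
tray [0.4954 0.3778 0.04  ] len 0.0938 yaw 0.142 [0.542 0.384 0.04 ] [0.449 0.371 0.04 ]
0.1 hinge from foot [0.50643027 0.15159442] hood [0.50620799 0.15187417]
0.12 hinge from foot [0.50523755 0.15146269] hood [0.50680435 0.15194003]
0.14 hinge from foot [0.50404769 0.15130713] hood [0.50739928 0.15201781]
0.16 hinge from foot [0.50286119 0.15112781] hood [0.50799253 0.15210747]
```

```bash
python3 -m crank '[{"fingers":0,"travel":[16,41,13],"yaw":0.145},{"fingers":0,"travel":[16,41,13],"yaw":0.145},{"fingers":0,"travel":[16,41,13],"yaw":0.145},{"fingers":0,"travel":[16,41,13],"yaw":0.145},{"fingers":0,"travel":[16,41,13],"yaw":0.145},{"fingers":0,"travel":[16,41,13],"yaw":0.145},{"fingers":0,"travel":[16,41,13],"yaw":0.145},{"fingers":0,"travel":[16,41,13],"yaw":0.145},{"fingers":0,"travel":[16,41,13],"yaw":0.145},{"fingers":0,"travel":[16,41,13],"yaw":0.145}]'
python3 -c "
from h import *
print(arm.get_state()['joint_pos'])"
```

```text
clock: 1.1
tool_pos: [0.3505, -0.1041, 0.3618]
tool_rot: [0.618, 0.786, -0.0, 0.0]
wrist_force: [-0.1, -0.8, -0.3]
grip_width: 0.0853
grip_force: 0.0
[-5.19413090e-01 -6.94947519e-02 -2.39778554e-02  1.61615301e+00
 -3.57217531e-05  8.12842583e-01]
```

```bash
python3 -m crank '[{"fingers":0,"travel":[3,38,0],"yaw":0.145},{"fingers":0,"travel":[3,38,0],"yaw":0.145},{"fingers":0,"travel":[3,38,0],"yaw":0.145},{"fingers":0,"travel":[3,38,0],"yaw":0.145},{"fingers":0,"travel":[3,38,0],"yaw":0.145},{"fingers":0,"travel":[3,38,0],"yaw":0.145},{"fingers":0,"travel":[3,38,0],"yaw":0.145},{"fingers":0,"travel":[25,38,0],"yaw":0.145},{"fingers":0,"travel":[28,38,0],"yaw":0.145},{"fingers":0,"travel":[28,38,0],"yaw":0.143}]'
python3 -m crank '[{"fingers":0.2,"travel":[20,38,-20],"yaw":0},{"fingers":0.4,"travel":[18,40,-20],"yaw":0},{"fingers":0.4,"travel":[3,22,-40],"yaw":0},{"fingers":0.4,"travel":[0,0,-20],"yaw":0},{"fingers":0.4,"travel":[0,0,0],"yaw":0}]'
python3 -c "
from h import *
s=arm.get_state();print(s['joint_pos'],s['grip_width']);snap('wrist','w1');print(arm.camera_params('wrist')['world_from_camera'].round(3).tolist())"
```

```text
clock: 2.1
tool_pos: [0.4529, 0.276, 0.3612]
tool_rot: [-0.058, 0.998, -0.0, 0.0]
wrist_force: [1.3, -0.3, 0.3]
grip_width: 0.0851
grip_force: 0.0
clock: 2.6
tool_pos: [0.4923, 0.3741, 0.2573]
tool_rot: [-0.056, 0.998, -0.002, -0.003]
wrist_force: [0.2, 0.5, -0.1]
grip_width: 0.051
grip_force: 0.0
[ 5.14250788e-01  3.79285682e-01  2.63282360e-01  1.46187273e+00
 -7.16392180e-05  4.02912377e-01] 0.051030782041091995
[[-0.111, -0.945, -0.309, 0.415], [0.994, -0.106, -0.033, 0.365], [-0.001, -0.311, 0.951, 0.402], [0.0, 0.0, 0.0, 1.0]]
```

View pics/w1.png

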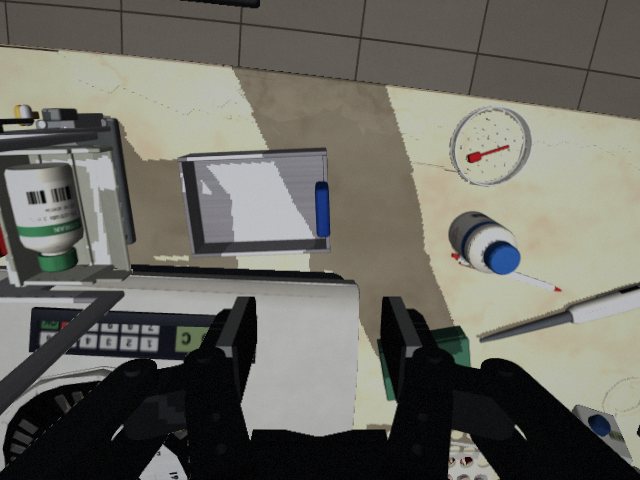

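```bash
cat >> h.py <<'E'
def cloud(n):
    im,D,K,k1,T=load(n); v,u=np.mgrid[:480,:640]
    s=cv2.undistortPoints(np.stack([u,v],-1).reshape(-1,1,2).astype(float),K,np.array([k1,0,0,0,0.]))[:,0]
    c=np.c_[s[:,0],-s[:,1],-np.ones(len(s))]*D.reshape(-1,1)
    return (c@T[:3,:3].T+T[:3,3]).reshape(480,640,3), im.astype(int), D
def rect(p): 
    r=cv2.minAreaRect((p[:,:2]*1000).astype(np.float32)); return np.round(r[0],1),np.round(r[1],1),round(r[2],2)
E
python3 - <<'E'
from h import *
P,im,D=cloud('w1')
b=(im[...,0]>im[...,2]+40)&(D>0); b[:170]=0;b[250:]=0;b[:,:300]=0;b[:,340:]=0
p=P[b];print(len(p),p[:,2].max()); t=p[p[:,2]>.072]; print(len(t),rect(t),t.mean(0))
# tray rim
m=(D>0)&(abs(P[...,2]-.04)<.004); m[:140]=0;m[262:]=0;m[:,:175]=0;m[:,332:]=0; t=P[m]; print(len(t),rect(t))
# analyzer front near tray
a=P[290,290:350];print(a[::20].round(3)); print(P[[262,266,270,274,278,285],300].round(3))
# foot plate +y edge / bucket
for u,v in[(125,150),(128,230),(110,250)]: print(P[v,u].round(3))
E
```

```text
620 0.07956896351931803
619 (array([497. , 377.2]), array([43. , 11.3]), 8.75) [0.49624619 0.37714085 0.07677937]
1924 (array([507.4, 314. ]), array([101.1, 140. ]), 8.71)
[[0.577 0.356 0.07 ]
 [0.575 0.375 0.069]
 [0.574 0.394 0.067]]
[[ 0.576  0.362 -0.001]
 [ 0.581  0.362 -0.001]
 [ 0.586  0.363 -0.001]
 [ 0.583  0.363  0.016]
 [ 0.579  0.364  0.036]
 [ 0.575  0.365  0.061]]
[ 0.473  0.169 -0.   ]
[0.556 0.175 0.01 ]
[0.535 0.213 0.119]
```

```bash
python3 - <<'E'
from h import *
P,im,D=cloud('w1')
m=(D>0)&(abs(P[...,2]-.011)<.004)&(P[...,1]<.19)&(P[...,1]>.14)&(P[...,0]>.43)&(P[...,0]<.58); t=P[m]; print('w foot',len(t),rect(t), t.min(0),t.max(0))
# dump-side edge: for x bins max y
for x in np.arange(.44,.58,.01):
    q=t[abs(t[:,0]-x)<.005]
    if len(q): print(round(x,3),q[:,1].max().round(4),len(q))
P,im,D=cloud('top0')
S=(P[...,0]>.4)&(P[...,0]<.6)&(P[...,1]>.05)&(P[...,1]<.28)
for n,a,b in[('foot',.006,.02),('hood',.295,.33)]:
    t=P[S&(P[...,2]>a)&(P[...,2]<b)]; print(n,len(t),rect(t),t[:,2].mean())
t=P[S&(P[...,2]>.006)&(P[...,2]<.02)]
for x in np.arange(.44,.59,.01):
    q=t[abs(t[:,0]-x)<.005]
    if len(q): print(round(x,3),q[:,1].min().round(4),len(q))
r=(im[...,2]>im[...,1]+60)&S&(P[...,2]>.19);t=P[r];print('paddle',len(t),rect(t),t.mean(0))
E
```

```text
w foot 1258 (array([505. , 160.1]), array([136.3,  27. ]), 8.26) [0.43725771 0.14086443 0.00701199] [0.57133805 0.1792578  0.01495613]
0.44 0.1645 79
0.45 0.1657 117
0.46 0.167 215
0.47 0.1686 145
0.48 0.17 88
0.49 0.1709 74
0.5 0.1714 70
0.51 0.1727 67
0.52 0.1738 76
0.53 0.1753 72
0.54 0.1768 75
0.55 0.1772 73
0.56 0.179 68
0.57 0.1793 39
foot 776 (array([495.9, 163.4]), array([191.6, 232.2]), 1.72) 0.011103216358802055
hood 1117 (array([500.5, 208.1]), array([118.4,  54. ]), 6.49) 0.3095500360877796
0.44 0.0698 15
0.45 0.0869 47
0.46 0.0575 62
0.47 0.0718 57
0.48 0.0512 63
0.49 0.0653 63
0.5 0.0535 50
0.51 0.0645 53
0.52 0.0875 45
0.53 0.0959 46
0.54 0.0518 61
0.55 0.0837 57
0.56 0.0515 58
0.57 0.0772 34
0.58 0.0506 17
paddle 45 (array([506. , 151.2]), array([46.5,  5.8]), 6.22) [0.5052676  0.15103405 0.20698236]
```

```bash
python3 -m crank '[{"fingers":0.4,"travel":[5,3,-45],"yaw":0.04},{"fingers":0.4,"travel":[0,0,-45],"yaw":0},{"fingers":0.4,"travel":[0,0,-45],"yaw":0},{"fingers":0.4,"travel":[0,0,-45],"yaw":0},{"fingers":0.4,"travel":[0,0,-27],"yaw":0},{"fingers":0.4,"travel":[0,0,0],"yaw":0},{"fingers":0.9,"travel":[0,0,0],"yaw":0},{"fingers":0.9,"travel":[0,0,0],"yaw":0},{"fingers":0.9,"travel":[0,0,0],"yaw":0},{"fingers":0.9,"travel":[0,0,0],"yaw":0}]'
```

```text
clock: 3.65
tool_pos: [0.4999, 0.3778, 0.0571]
tool_rot: [-0.075, 0.997, 0.001, 0.002]
wrist_force: [-0.2, -0.1, 7.1]
grip_width: 0.0106
grip_force: 59.7
```

```bash
python3 -m crank '[{"fingers":0.9,"travel":[0,-2,0.5],"yaw":-0.01},{"fingers":0.9,"travel":[-1,-8,0.5],"yaw":-0.01},{"fingers":0.9,"travel":[-1,-10,0],"yaw":-0.01},{"fingers":0.9,"travel":[-2,-10,0],"yaw":-0.01},{"fingers":0.9,"travel":[-1,-10,0],"yaw":0},{"fingers":0.9,"travel":[-1,-10,0],"yaw":0},{"fingers":0.9,"travel":[-1,-8,0],"yaw":0},{"fingers":0.9,"travel":[-1,-5,0],"yaw":0},{"fingers":0.9,"travel":[0,-2,0],"yaw":0},{"fingers":0.9,"travel":[0,0,0],"yaw":0}]'
python3 -m crank '[{"fingers":0.9,"travel":[0,-1,0],"yaw":0},{"fingers":0.9,"travel":[0,-1,0],"yaw":0},{"fingers":0.9,"travel":[0,0,0],"yaw":0}]'
python3 -m crank '[{"fingers":0.9,"travel":[0,-1,0],"yaw":0},{"fingers":0.9,"travel":[0,-1,0],"yaw":0},{"fingers":0.9,"travel":[0,0,0],"yaw":0}]'
python3 -c "
from h import *
snap('wrist','w2');snap('top','t2')
P,im,D=cloud('w2')
m=(D>0)&(abs(P[...,2]-.011)<.004)&(P[...,1]<.19)&(P[...,1]>.14)&(P[...,0]>.43)&(P[...,0]<.58); t=P[m]
for x in np.arange(.44,.58,.02):
    q=t[abs(t[:,0]-x)<.005]
    if len(q): print(round(x,3),q[:,1].max().round(4),len(q))
S=(P[...,0]>.42)&(P[...,0]<.56)&(P[...,1]>.15)&(P[...,1]<.35)
t=P[S&(abs(P[...,2]-.04)<.004)];print(len(t),rect(t))
"
```

```text
clock: 4.65
tool_pos: [0.4914, 0.3124, 0.0571]
tool_rot: [-0.055, 0.998, 0.001, 0.001]
wrist_force: [0.0, 3.1, 8.5]
grip_width: 0.0109
grip_force: 59.9
clock: 4.95
tool_pos: [0.4915, 0.3109, 0.0571]
tool_rot: [-0.055, 0.998, 0.001, 0.002]
wrist_force: [-0.0, 5.6, 7.4]
grip_width: 0.0112
grip_force: 59.8
clock: 5.25
tool_pos: [0.4915, 0.309, 0.0571]
tool_rot: [-0.055, 0.998, 0.001, 0.002]
wrist_force: [-0.9, 5.1, 7.9]
grip_width: 0.0108
grip_force: 59.8
0.44 0.1651 395
0.46 0.1759 360
0.48 0.1781 502
0.5 0.1803 546
0.52 0.1827 555
0.54 0.1848 571
0.56 0.1614 448
7238 (array([499.7, 235.7]), array([106., 159.]), 6.39)
```

View pics/w2.png

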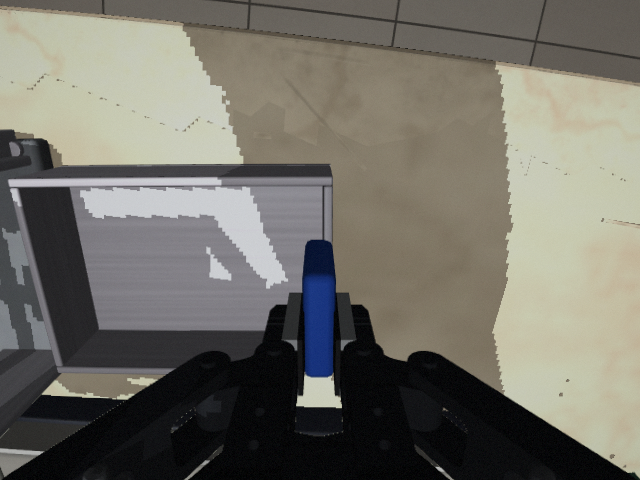

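```bash
for i in 1 2; do python3 -m crank '[{"fingers":0.9,"travel":[0,-1,0],"yaw":0},{"fingers":0.9,"travel":[0,-0.5,0],"yaw":0},{"fingers":0.9,"travel":[0,0,0],"yaw":0}]'; done
```

```text
clock: 5.65
tool_pos: [0.4914, 0.3075, 0.0571]
tool_rot: [-0.055, 0.998, 0.001, 0.002]
wrist_force: [-0.6, 6.3, 7.1]
grip_width: 0.0109
grip_force: 59.8
clock: 5.95
tool_pos: [0.4915, 0.306, 0.0571]
tool_rot: [-0.055, 0.998, 0.001, 0.002]
wrist_force: [0.1, 6.3, 6.5]
grip_width: 0.0109
grip_force: 59.8
```

```bash
for i in 1 2 3; do python3 -m crank '[{"fingers":0.9,"travel":[0,-1,0],"yaw":0},{"fingers":0.9,"travel":[0,0,0],"yaw":0},{"fingers":0.9,"travel":[0,0,0],"yaw":0}]' | egrep "tool_pos|wrist"; done
python3 -c "
from h import *
snap('wrist','w3');
P,im,D=cloud('w3')
S=(P[...,0]>.42)&(P[...,0]<.56)&(P[...,1]>.12)&(P[...,1]<.35)
S[:160]=0
for x in np.arange(.45,.56,.01):
    c=S&(abs(P[...,0]-x)<.003)
    f=P[c&(abs(P[...,2]-.0115)<.003)&(P[...,1]<.19)]; t=P[c&(abs(P[...,2]-.04)<.003)&(P[...,1]<.21)]
    print(round(x,2), f[:,1].max().round(4) if len(f) else None, (t[:,1].min().round(4)) if len(t) else None)
"
```

```text
tool_pos: [0.4915, 0.3051, 0.0571]
wrist_force: [-0.5, 6.0, 7.1]
tool_pos: [0.4911, 0.3049, 0.0571]
wrist_force: [-1.1, 10.9, 7.3]
tool_pos: [0.491, 0.3049, 0.0571]
wrist_force: [-2.5, 14.5, 5.8]
0.45 0.1891 0.1758
0.46 0.1708 0.1655
0.47 0.1723 0.1673
0.48 0.174 0.1682
0.49 0.1749 0.1697
0.5 0.1763 0.171
0.51 0.1771 0.1713
0.52 0.1781 0.1727
0.53 0.1794 0.1743
0.54 0.1805 0.1757
0.55 0.1899 0.1768
0.56 0.1549 0.1628
```

```bash
python3 -m crank '[{"fingers":0.4,"travel":[0,0,0],"yaw":0},{"fingers":0.4,"travel":[0,0,0],"yaw":0},{"fingers":0.4,"travel":[0,0,0],"yaw":0},{"fingers":0.4,"travel":[0,0,15],"yaw":0},{"fingers":0.4,"travel":[0,0,40],"yaw":0},{"fingers":0.4,"travel":[0,0,45],"yaw":0},{"fingers":0.4,"travel":[0,5,45],"yaw":0},{"fingers":0.4,"travel":[0,10,45],"yaw":0},{"fingers":0.4,"travel":[0,10,30],"yaw":0},{"fingers":0.4,"travel":[0,0,0],"yaw":0}]'
python3 -c "
from h import *
snap('wrist','w4');
P,im,D=cloud('w4')
S=(P[...,0]>.40)&(P[...,0]<.56)&(P[...,1]>.12)&(P[...,1]<.35)&(D>0)
t=P[S&(abs(P[...,2]-.04)<.003)&(P[...,1]>.16)];print(rect(t))
for x in np.arange(.45,.56,.01):
    c=S&(abs(P[...,0]-x)<.003)
    f=P[c&(abs(P[...,2]-.0115)<.003)&(P[...,1]<.19)]; t=P[c&(abs(P[...,2]-.04)<.003)&(P[...,1]<.21)]
    print(round(x,2), f[:,1].max().round(4) if len(f) else None, (t[:,1].min().round(4)) if len(t) else None)
b=(im[...,0]>im[...,2]+40)&S&(P[...,2]>.072)&(P[...,2]<.085);print(rect(P[b]))
"
```

```text
clock: 7.9
tool_pos: [0.4916, 0.328, 0.2797]
tool_rot: [-0.055, 0.998, 0.001, 0.003]
wrist_force: [-0.4, 0.3, -0.9]
grip_width: 0.0516
grip_force: 0.0
(array([493.8, 238.3]), array([105.4, 145.7]), 5.98)
0.45 0.1658 0.1531
0.46 0.1555 None
0.47 0.171 None
0.48 None None
0.49 None None
0.5 None None
0.51 None None
0.52 None None
0.53 None None
0.54 None None
0.55 None 0.2043
0.56 None None
(array([487.7, 304.3]), array([42.6, 11.2]), 5.58)
```

View pics/w4.png

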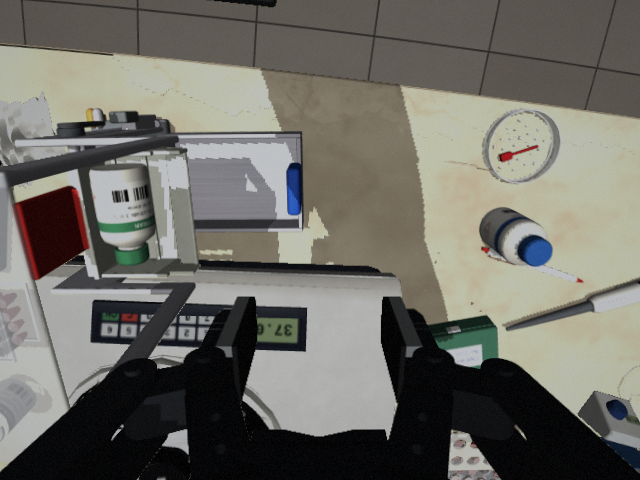

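```bash
python3 -m crank '[{"fingers":0.6,"travel":[0,-10,45],"yaw":0},{"fingers":0.8,"travel":[0,-15,45],"yaw":0},{"fingers":1,"travel":[0,-15,45],"yaw":0},{"fingers":1,"travel":[0,-45,10],"yaw":-0.03},{"fingers":1,"travel":[0,-45,0],"yaw":-0.03},{"fingers":1,"travel":[0,-45,0],"yaw":-0.03},{"fingers":1,"travel":[0,-45,0],"yaw":-0.03},{"fingers":1,"travel":[0,-45,0],"yaw":-0.03},{"fingers":1,"travel":[0,-45,0],"yaw":-0.03},{"fingers":1,"travel":[0,-45,0],"yaw":-0.03}]'
python3 -m crank '[{"fingers":1,"travel":[45,-20,0],"yaw":0},{"fingers":1,"travel":[45,0,0],"yaw":0},{"fingers":1,"travel":[45,0,0],"yaw":0},{"fingers":1,"travel":[45,0,0],"yaw":0},{"fingers":1,"travel":[30,0,0],"yaw":0}]'
python3 -c "
from h import *
s=arm.get_state();print(s['joint_pos'].round(3))"
```

```text
clock: 8.95
tool_pos: [0.4899, -0.0301, 0.4189]
tool_rot: [0.051, 0.999, 0.0, -0.001]
wrist_force: [0.8, 0.1, -0.6]
grip_width: -0.0001
grip_force: 0.0
clock: 9.45
tool_pos: [0.6926, -0.0482, 0.3982]
tool_rot: [0.05, 0.999, -0.001, 0.01]
wrist_force: [-0.4, 0.5, -0.7]
grip_width: -0.0002
grip_force: 0.0
[-1.910e-01  5.890e-01  9.860e-01  1.947e+00  1.000e-03 -9.000e-02]
```

```bash
python3 -m crank '[{"fingers":1,"travel":[30,0,10],"yaw":0},{"fingers":1,"travel":[30,0,10],"yaw":0},{"fingers":1,"travel":[30,0,10],"yaw":0},{"fingers":1,"travel":[0,0,0],"yaw":0}]'
python3 -c "
from h import *
s=arm.get_state();print(s['joint_pos'].round(3))"
```

```text
clock: 9.85
tool_pos: [0.7499, -0.0459, 0.3861]
tool_rot: [0.05, 0.998, -0.003, 0.039]
wrist_force: [0.4, 0.1, -1.5]
grip_width: -0.0001
grip_force: 0.0
[-0.174  0.686  1.141  1.947  0.003 -0.074]
```

```bash
python3 -m crank '[{"fingers":1,"travel":[-20,0,0],"yaw":0},{"fingers":1,"travel":[0,0,0],"yaw":0}]'
python3 -m crank '[{"fingers":1,"travel":[0,0,40],"yaw":0},{"fingers":1,"travel":[0,0,40],"yaw":0},{"fingers":1,"travel":[0,0,0],"yaw":0}]'
python3 -c "
from h import *
s=arm.get_state();print(s['joint_pos'].round(3))"
```

```text
clock: 10.05
tool_pos: [0.7258, -0.0455, 0.3887]
tool_rot: [0.05, 0.998, -0.003, 0.039]
wrist_force: [0.1, -0.2, 0.7]
grip_width: 0.0002
grip_force: 0.0
clock: 10.35
tool_pos: [0.7077, -0.0443, 0.4458]
tool_rot: [0.05, 0.997, -0.006, 0.067]
wrist_force: [-0.3, 0.9, 0.5]
grip_width: -0.0
grip_force: 0.0
[-0.183  0.576  1.088  1.949  0.006 -0.083]
```

```bash
python3 -m crank '[{"fingers":1,"travel":[10,0,48],"yaw":0},{"fingers":1,"travel":[10,0,48],"yaw":0},{"fingers":1,"travel":[10,0,48],"yaw":0},{"fingers":1,"travel":[10,0,48],"yaw":0},{"fingers":1,"travel":[10,0,48],"yaw":0},{"fingers":1,"travel":[10,0,48],"yaw":0},{"fingers":1,"travel":[0,0,0],"yaw":0}]'
python3 -c "
from h import *
s=arm.get_state();print(s['joint_pos'].round(3))"
```

```text
clock: 11.05
tool_pos: [0.6773, -0.0387, 0.5652]
tool_rot: [0.049, 0.984, -0.015, 0.172]
wrist_force: [-1.1, 0.4, 0.1]
grip_width: -0.0001
grip_force: 0.0
[-0.189  0.459  1.184  1.948  0.018 -0.086]
```

```bash
python3 -m crank '[{"fingers":1,"travel":[10,0,48],"yaw":0},{"fingers":1,"travel":[10,0,48],"yaw":0},{"fingers":1,"travel":[10,0,48],"yaw":0},{"fingers":1,"travel":[10,0,48],"yaw":0},{"fingers":1,"travel":[10,0,48],"yaw":0},{"fingers":1,"travel":[10,0,48],"yaw":0},{"fingers":1,"travel":[10,0,48],"yaw":0},{"fingers":1,"travel":[0,0,0],"yaw":0}]'
python3 -c "
from h import *
s=arm.get_state();print(s['joint_pos'].round(3))"
```

```text
clock: 11.85
tool_pos: [0.6528, -0.0343, 0.6841]
tool_rot: [0.048, 0.955, -0.024, 0.292]
wrist_force: [-0.8, 0.2, 0.6]
grip_width: 0.0002
grip_force: 0.0
[-0.197  0.394  1.364  1.948  0.036 -0.087]
```

```bash
python3 -m crank '[{"fingers":1,"travel":[-15,8,-22],"yaw":0.14},{"fingers":1,"travel":[-15,8,-22],"yaw":0.14},{"fingers":1,"travel":[-15,8,-22],"yaw":0.14},{"fingers":1,"travel":[-15,8,-22],"yaw":0.14},{"fingers":1,"travel":[-15,8,-22],"yaw":0.14},{"fingers":1,"travel":[-15,8,-22],"yaw":0.14},{"fingers":1,"travel":[-15,8,-22],"yaw":0.14},{"fingers":1,"travel":[-15,8,-22],"yaw":0.14},{"fingers":1,"travel":[-10,8,-22],"yaw":0.14},{"fingers":1,"travel":[-8,8,-22],"yaw":0.14}]'
cat > rep.py <<'E'
from h import *
from scipy.spatial.transform import Rotation as R
YW=.115; H=np.array([.507,.150])
def rep():
    s=arm.get_state(); z=R.from_quat(s['tool_rot']).apply([0,0,1]); y=R.from_quat(s['tool_rot']).apply([0,1,0])
    d=s['tool_pos'][:2]-H; c,n=np.cos(YW),np.sin(YW)
    f=s['wrist_force']
    print('station mm',np.round([1e3*(c*d[0]+n*d[1]),1e3*(-n*d[0]+c*d[1]),1e3*s['tool_pos'][2]],1),'tilt',np.degrees(np.arccos(-z[2])).round(1),'az err',(np.pi/2+YW-np.arctan2(z[1],z[0])).round(3),'q',s['joint_pos'].round(2),'F',f.round(1),'|F|',np.linalg.norm(f).round(1),s['clock'])
    return s
if __name__=='__main__': rep()
E
python3 rep.py
```

```text
clock: 12.85
tool_pos: [0.5267, 0.0398, 0.478]
tool_rot: [-0.549, 0.784, 0.158, 0.243]
wrist_force: [0.2, 0.9, -0.3]
grip_width: 0.0
grip_force: 0.0
station mm [   6.9 -111.8  478. ] tilt 33.7 az err 0.499 q [-0.41  0.16  0.39  1.82  0.59 -1.64] F [ 0.2  0.9 -0.3] |F| 1.0 12.85
```

```bash
python3 -m crank '[{"fingers":1,"travel":[-3,6,-30],"yaw":0.125},{"fingers":1,"travel":[-3,6,-35],"yaw":0.125},{"fingers":1,"travel":[-3,6,-35],"yaw":0.125},{"fingers":1,"travel":[-2,6,-35],"yaw":0.124},{"fingers":1,"travel":[0,6,-40],"yaw":0},{"fingers":1,"travel":[0,6,-40],"yaw":0},{"fingers":1,"travel":[0,0,0],"yaw":0}]' >/dev/null; python3 rep.py
python3 -c "
from h import *
snap('wrist','w5');snap('scene','s5')"
```

```text
station mm [ -0.9 -73.7 259.3] tilt 33.8 az err -0.009 q [-0.31  0.3   0.01  1.56  0.53 -2.1 ] F [-0.4  0.1  0.7] |F| 0.8 13.55
```

View pics/w5.png

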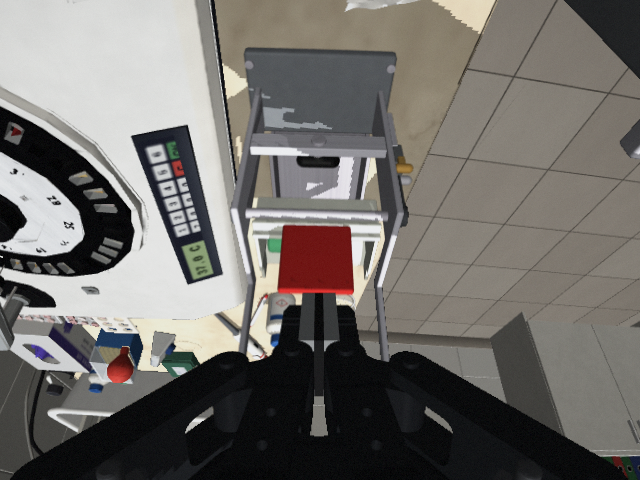

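```bash
cat >> rep.py <<'E'
def paddle(n):
    P,im,D=cloud(n); r=(im[...,2]>im[...,1]+80)&(im[...,2]>im[...,0]+80)&(D>0)
    q=P-np.r_[H,.14]; c,s=np.cos(YW),np.sin(YW)
    S=np.stack([c*q[...,0]+s*q[...,1],-s*q[...,0]+c*q[...,1],q[...,2]],-1)*1e3
    m=r&(abs(S[...,0])<45)&(abs(S[...,1])<90)&(abs(S[...,2])<90); t=S[m]
    ctr=np.median(t,0); k=np.linalg.norm(t-ctr,axis=1)<22; t=t[k]; ctr=t.mean(0)
    nrm=np.linalg.svd(t-ctr)[2][2]; nrm*=-np.sign(nrm[1]) if abs(nrm[1])>.3 else np.sign(nrm[2])
    print('paddle',len(t),'ctr',ctr.round(1),'n',nrm.round(3),'dump angle',np.arctan2(nrm[2],-nrm[1]).round(3))
E
python3 -c "
from rep import *
paddle('w5')"
```

```text
paddle 2702 ctr [ 1.1 -3.4 45.4] n [-0.    -1.    -0.002] dump angle -0.002
```

```bash
python3 -m crank '[{"fingers":1,"travel":[-1,8,-40],"yaw":-0.009},{"fingers":1,"travel":[-1,15,-38],"yaw":0},{"fingers":1,"travel":[-2,18,0],"yaw":0},{"fingers":1,"travel":[-1,8,0],"yaw":0},{"fingers":1,"travel":[0,0,0],"yaw":0}]' >/dev/null; python3 rep.py
python3 -m crank '[{"fingers":1,"travel":[-1,6,0],"yaw":0},{"fingers":1,"travel":[0,4,0],"yaw":0},{"fingers":1,"travel":[0,0,0],"yaw":0}]' >/dev/null; python3 rep.py
```

```text
station mm [  2.3 -25.3 187.9] tilt 33.6 az err 0.017 q [-0.23  0.3  -0.16  1.32  0.55 -2.  ] F [-0.5 -0.8  0.3] |F| 1.0 14.15
station mm [  1.7 -15.3 186.2] tilt 33.7 az err 0.014 q [-0.21  0.3  -0.17  1.3   0.56 -1.98] F [-0.5  0.3 -0.1] |F| 0.6 14.45
```

```bash
python3 -m crank '[{"fingers":1,"travel":[0,0,-5],"yaw":0.012},{"fingers":1,"travel":[0,3,0],"yaw":0},{"fingers":1,"travel":[0,2,0],"yaw":0},{"fingers":1,"travel":[0,0,0],"yaw":0}]' >/dev/null; python3 rep.py
for i in 1 2 3; do python3 -m crank '[{"fingers":1,"travel":[0,2,0],"yaw":0},{"fingers":1,"travel":[-0.5,2,0],"yaw":0},{"fingers":1,"travel":[0,0,0],"yaw":0}]' >/dev/null; python3 rep.py; done
```

```text
station mm [  1.9 -10.5 180.4] tilt 33.6 az err -0.0 q [-0.2   0.31 -0.18  1.29  0.55 -1.98] F [ 0.5 -2.4 -1.6] |F| 2.9 14.85
station mm [  2.   -6.6 180.4] tilt 33.6 az err 0.001 q [-0.19  0.31 -0.18  1.29  0.56 -1.97] F [ 1.  -4.5 -2.6] |F| 5.3 15.15
station mm [  2.1  -3.7 180.3] tilt 33.5 az err 0.002 q [-0.19  0.3  -0.18  1.28  0.55 -1.96] F [ -0.4 -12.4  -2.6] |F| 12.7 15.45
station mm [  1.9   1.7 180.7] tilt 33.7 az err 0.001 q [-0.18  0.3  -0.18  1.28  0.56 -1.95] F [ 0.8 -3.3  0.2] |F| 3.4 15.75
```

```bash
python3 -m crank '[{"fingers":1,"travel":[-0.5,4,-1],"yaw":0},{"fingers":1,"travel":[-0.5,4,-1],"yaw":0},{"fingers":1,"travel":[-0.5,3,-1],"yaw":0},{"fingers":1,"travel":[-0.5,3,-2],"yaw":0},{"fingers":1,"travel":[-0.5,3,-2],"yaw":0},{"fingers":1,"travel":[0,0,0],"yaw":0}]' >/dev/null; python3 rep.py
python3 -m crank '[{"fingers":1,"travel":[-0.5,3,-2],"yaw":0},{"fingers":1,"travel":[-0.5,3,-2],"yaw":0},{"fingers":1,"travel":[0,0,0],"yaw":0}]' >/dev/null; python3 rep.py
python3 -c "
from rep import *
snap('wrist','w6');paddle('w6')"
```

```text
station mm [  1.8  19.3 173.8] tilt 33.7 az err 0.002 q [-0.15  0.3  -0.2   1.24  0.57 -1.92] F [ 2.2 -4.8  1.4] |F| 5.5 16.35
station mm [  1.6  25.1 169.8] tilt 33.7 az err 0.003 q [-0.14  0.3  -0.21  1.22  0.57 -1.9 ] F [ 2.  -6.   0.6] |F| 6.3 16.65
paddle 5309 ctr [-1.  15.  18.1] n [-0.001 -0.698  0.716] dump angle 0.798
```

```bash
python3 -m crank '[{"fingers":1,"travel":[-0.5,3,-2.5],"yaw":0},{"fingers":1,"travel":[0,2,-2],"yaw":0},{"fingers":1,"travel":[0,0,0],"yaw":0},{"fingers":1,"travel":[0,0,0],"yaw":0}]' >/dev/null; python3 rep.py
for i in 1 2; do python3 -m crank '[{"fingers":1,"travel":[0,1.5,-1.5],"yaw":0},{"fingers":1,"travel":[0,0,0],"yaw":0},{"fingers":1,"travel":[0,0,0],"yaw":0}]' >/dev/null; python3 rep.py; done
python3 -c "
from rep import *
snap('wrist','w7');paddle('w7')"
```

```text
station mm [  1.6  29.8 165.5] tilt 33.6 az err 0.003 q [-0.13  0.3  -0.22  1.2   0.57 -1.89] F [ 1.6 -6.9  1.7] |F| 7.3 17.1
station mm [  1.6  31.1 164. ] tilt 33.6 az err 0.003 q [-0.12  0.3  -0.23  1.2   0.57 -1.89] F [-0.  -9.2  4.9] |F| 10.4 17.4
station mm [  1.7  32.4 162.5] tilt 33.6 az err 0.002 q [-0.12  0.3  -0.23  1.19  0.57 -1.89] F [ -0.3 -10.    4.4] |F| 11.0 17.7
paddle 5248 ctr [-1.1 18.5 13.5] n [-0.001 -0.508  0.861] dump angle 1.037
```

```bash
for i in 1 2; do python3 -m crank '[{"fingers":1,"travel":[0,1,-1.5],"yaw":0},{"fingers":1,"travel":[0,0,0],"yaw":0},{"fingers":1,"travel":[0,0,0],"yaw":0}]' >/dev/null; python3 rep.py; done
python3 -c "
from rep import *
snap('wrist','w8');paddle('w8')"
```

```text
station mm [  1.7  33.4 161. ] tilt 33.6 az err 0.002 q [-0.12  0.3  -0.23  1.19  0.57 -1.88] F [ -0.9 -10.2   5.9] |F| 11.8 18.05
station mm [  1.8  34.4 159.7] tilt 33.6 az err 0.003 q [-0.12  0.3  -0.23  1.18  0.57 -1.88] F [ -2.2 -11.4   8.2] |F| 14.2 18.35
paddle 5101 ctr [-1.3 19.6 11.4] n [-0.002 -0.42   0.907] dump angle 1.137
```

```bash
python3 -m crank '[{"fingers":1,"travel":[0,0.8,-1.4],"yaw":0},{"fingers":1,"travel":[0,0,0],"yaw":0},{"fingers":1,"travel":[0,0,0],"yaw":0},{"fingers":1,"travel":[0,0,0],"yaw":0},{"fingers":1,"travel":[0,0,0],"yaw":0}]' >/dev/null; python3 rep.py
python3 -c "
from rep import *
snap('wrist','w9');paddle('w9');snap('scene','s9')
a=cv2.resize(load('s9')[0][180:335,215:375],None,fx=3.5,fy=3.5);b=cv2.resize(load('w9')[0],None,fx=.35,fy=.35)
o=np.zeros((543,790,3),np.uint8);o[:a.shape[0],:a.shape[1]]=a;o[:168,565:565+224]=b[:168,:224];cv2.imwrite('pics/m9.png',o)"
```

```text
station mm [  1.9  34.9 158.8] tilt 33.6 az err 0.003 q [-0.12  0.31 -0.24  1.18  0.57 -1.88] F [ -4.2 -15.5  13.1] |F| 20.8 18.9
paddle 5016 ctr [-1.4 19.9 10.8] n [-0.002 -0.394  0.919] dump angle 1.166
```

View pics/m9.png

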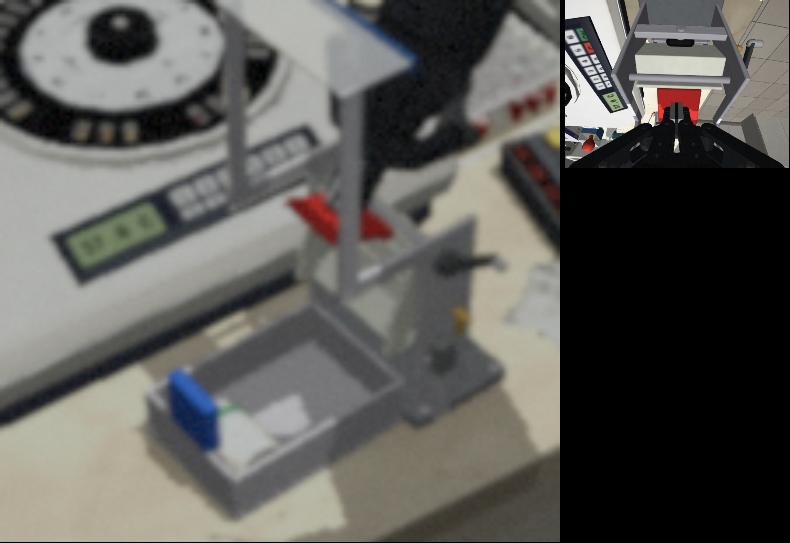

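```bash
python3 -m crank '[{"fingers":1,"travel":[1,-8,9],"yaw":0},{"fingers":1,"travel":[2,-18,10],"yaw":0},{"fingers":1,"travel":[3,-28,8],"yaw":0},{"fingers":1,"travel":[4,-35,10],"yaw":0},{"fingers":1,"travel":[4,-35,20],"yaw":0},{"fingers":1,"travel":[0,-10,30],"yaw":0},{"fingers":1,"travel":[0,0,20],"yaw":0},{"fingers":1,"travel":[0,0,0],"yaw":0},{"fingers":1,"travel":[0,0,0],"yaw":0}]' >/dev/null; python3 rep.py
python3 -c "
from rep import *
snap('wrist','w10');paddle('w10');snap('scene','s10')
P,im,D=cloud('s10');P0,im0,D0=cloud('scene0')
a=cv2.resize(load('s10')[0][170:400,90:390],None,fx=2.6,fy=2.6,interpolation=cv2.INTER_CUBIC);cv2.imwrite('pics/m10.png',a[:600,:800])"
```

```text
station mm [  0.3 -98.5 264.6] tilt 33.7 az err 0.001 q [-0.36  0.31  0.05  1.6   0.52 -2.15] F [ 0.8 -0.3 -0.4] |F| 0.9 19.9
paddle 2198 ctr [ 0.9 -3.3 40.6] n [-0. -1. -0.] dump angle -0.0
```

View pics/m10.png

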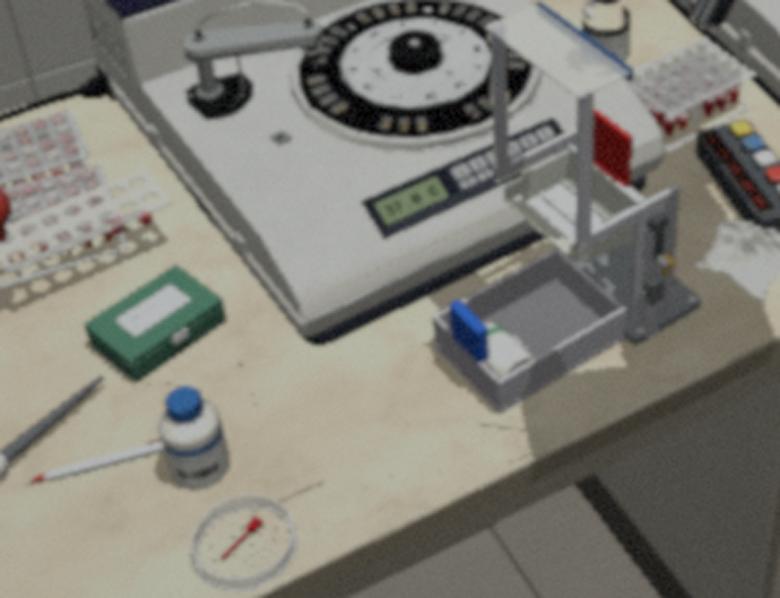

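```bash
python3 - <<'E'
from rep import *
snap('top','t11')
for n in('s9','s10','s5','t11','top0'):
    P,im,D=cloud(n)
    b=(im[...,0]>im[...,2]+40)&(D>0)&(P[...,2]>.045)&(P[...,2]<.09)&(P[...,0]>.44)&(P[...,0]<.54)&(P[...,1]>.28)&(P[...,1]<.40)
    print(n,'tab',b.sum(),P[b].mean(0).round(4),np.argwhere(b).mean(0).round(2))
P,im,D=cloud('t11')
S=(P[...,0]>.42)&(P[...,0]<.56)&(P[...,1]>.225)&(P[...,1]<.34)&(abs(P[...,2]-.04)<.006);print(rect(P[S]))
E
```

```text
s9 tab 199 [0.4812 0.3059 0.0668] [295.83 270.04]
s10 tab 190 [0.4812 0.3056 0.0674] [295.6  270.12]
s5 tab 193 [0.4811 0.3058 0.0675] [295.67 270.09]
t11 tab 64 [0.4856 0.3033 0.0766] [257.33 275.22]
top0 tab 67 [0.4949 0.3758 0.0771] [254.75 249.24]
(array([489.7, 277.3]), array([100.2,  63.7]), 6.84)
```

```bash
python3 -c "
from rig import arm
print(arm.job_done())"
```

```text
the job is handed in; nothing more can be done
None
```

The job is done and handed in: the tray sits square against the station's foot, and the green-capped bottle is lying in it. The bucket took about 21 N at its rubber stop, under the 30 N limit, and has swung back to 0 rad, its home position. I never went near the blue-capped bottle or the bench timer.

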